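Bar the sample rack for sea

ROBOT

A 6-joint arm with a two-finger parallel gripper is mounted at the origin on the work surface. World frame = base frame: x ahead of the robot, y to its left, z up, the work surface at z = 0. Lengths are in m, angles in degrees, forces in N, time in s.
With the tool pointing down it reaches from about 0.35 to 0.875 m from the base axis. Payload 4.2 kg.
Tool frame: the origin (TCP) lies midway between the tips of the shut fingers; the grasp point (between the pads) lies 19 mm behind it; z points along the fingers, y is the line along which they close (so a half turn about z gives the same grasp; the last joint's range is limited). The gripper opens to 87 mm and grips with 3 to 60 N. Pads are 19 mm wide; open, the fingers measure 117 mm over their backs; the gripper's body (75 mm by 190 mm) begins 51 mm behind the grasp point.
Start: joints at [-53.766, 22.042, 0.453, 0, -68.411, -14.817], TCP at [0.228, -0.582, 0.223] pointing down, gripper open.
Joint ranges: [-179.83, 179.83], [-69.29, 118.12], [-61.27, 80.66], [-181.25, 117.63], [-171.15, -9.14], [-177.46, 177.46]. Speed limits (degrees/s): [159.86, 159.86, 180, 180, 180, 180].

INTERFACE

Orientations are given as [roll, pitch, yaw] about the fixed x, y, z axes, in that order (R = Rz(yaw) Ry(pitch) Rx(roll)).
In Python, from workcell import env gives the robot as it stands. The module is installed in compiled form; this text tells all that it offers. Calls block until the motion is done:
- env.goto(position, orientation): joint-space move of the TCP to a pose.
- env.move_straight(position, rotation=None, rate=0.15, force_limit=None): straight line of the TCP; rotation=None keeps the orientation; rate is the mean speed in m/s. With force_limit (N) it stops when the force on the tool has changed by that much, and returns True; else False.
- env.set_joints(angles): joint-space move.
- env.gripper_to(opening, grasp_force=None): opening from 0.0 (shut) to 1.0 (fully open); grasp_force is the grip in N (None keeps the last); returns when the fingers have stopped.
- env.dwell(seconds).
- env.inverse_kinematics(position, orientation): joint angles nearest the present ones, or None.
- env.read_state(): the state.
- env.grab_frame(name): name is "scene" or "top" or "wrist"; returns a dict with "image" (420x560x3 uint8, blue, green, red), "fx", "fy", "cx", "cy" (pixels), "position" and "orientation" of the camera in the world. Camera axes: x right, y up, looking along -z (the intrinsics and any distortion apply to the point x, -y, -z); pixel columns grow to the right and rows downward; lengths in m; the calibration is good to about 2 mm. A picture is of the moment at which its call begins. There is no depth.
A pose or a line that the arm cannot do raises env.Unreachable and nothing moves.
- env.close_job(): hands the job in; it is judged then, once.
Trained networks look in a picture, given as the dict that the camera call returned (one of the last four; its "shot" number tells which), for a name from the list of things; names that differ only in an ending like _2 or _b are one class to them, and where a whole thing is asked for, a point or a joint stands for the part that bears it (a point fixed in the world has none). Each returns a list of dicts, best first, with "score" (0 to 1); they miss things now and then, are a little off and sometimes report something else, mostly with a low value. They report only what shows in the picture. A call takes as long as a camera call. They do not tell look-alikes from the thing itself.
- env.search_frame(picture, thing): "xyz" ([x, y, z] in m, in world coordinates, good to about 4 mm: the middle of the surface that is visible of it).
- env.trace(picture, thing): "mask" (420x560 bool, what is visible of it).
The state is a dict: "clock": time; "joint_positions": joint angles; "qvel": joint speeds; "joint_torque": joint torques, N m; "position": TCP position; "tool_rot": TCP orientation; "force": force on the tool from outside, world axes, zero at the start; "wrist_torque": the same for the moment, N m; "opening": opening from 0.0 (shut) to 1.0 (fully open); "finger_force": force on a finger pad.
Only numpy, scipy, OpenCV 4.12 (cv2) and the standard library are available. Lean on these libraries where they do the work, as an engineer would, in place of code of your own. Each camera call takes 0.05 s, during which the arm holds its last target. There are 200 camera calls.

TASK

Secure the pot tray for sea: squeeze the two finger tabs of the loose sprung retaining bar together, fit it across the sloping sample rack between the two steel cheeks, and release it so that both bolts spring fully out into the cheeks' recesses and the bar lies flat on the sloping deck, tabs outwards. Leave the dishes, the jar and the magnifier block where they are.

Things in the scene. Friction and masses are not known exactly. Their poses are not given: they have to be found in the camera images.
- bar_mid (a point): Centre of the loose retaining bar: aluminium tube 30 (x) by 120 (y) by 20 mm high, about 0.2 kg, a 10 mm round bolt at each end, two upright steel finger tabs on top. It starts tabs up on the bench. The point is 29 mm above its underside, midway between the tabs, 9 mm above the tube's top; y runs along the bar, z up along the tabs. Symmetric: either way round will do.
- bolt_l (a joint): How far the bolt at the bar's +y end is drawn in by its tab: 0 sprung fully out, 0.012 m fully in. The spring takes 4 N to start, 10 N fully in; tabs squeezed with 20 N or more sit firmly on their inner stops. Length over both bolts: 156 mm free, 132 mm squeezed. Bolt axis 10 mm above the bar's underside.
- bolt_r (a joint): The same for the bolt at the -y end. The two tabs: each 18 mm wide (x), 6 mm thick (y), tops 58 mm above the bar's underside (38 mm above the tube), midway along the bar; outer faces 58 mm apart when free, 34 mm when squeezed fully together.
- seat: Place for the bar on the fixed rack's sloping grey deck. Origin on the deck surface midway between the cheeks, 75 mm above the bench; x uphill, y from cheek to cheek (the bar lies along it), z square out of the deck. Slope 0.5 rad (29 degrees), deck facing the robot's side, reaching 55 mm downhill. A fixed tray stands uphill from x = 26 mm: rim 10 mm high, pots from x = 44 mm, 26 mm high.
- recess_l (a point): Centre of the recess in the +y steel cheek, at its inner face (y = 70 mm, 11 mm above the deck). Cheek: 60 mm long (x), 12 mm thick, 25 mm high above the deck. The recess is a slot right through it, 22 mm long (x), from 3 to 19 mm above the deck. A bolt of a bar lying on the deck is 5 to 15 mm above it.
- recess_r (a point): The same for the cheek at y = -70 mm; inner faces of the cheeks are 140 mm apart.
- dish_a_mid (a point): Bystander: clear shallow bowl, 96 mm across, 36 mm high, upright on the bench; this point is its centre. Not to be disturbed.
- dish_b_mid (a point): Bystander: clear shallow bowl, 90 mm across, 34 mm high, upright on the bench; this point is its centre. Not to be disturbed.
- jar_a_mid (a point): Bystander: clear lidded jar, 52 mm across, 75 mm high, upright on the bench; this point is its centre. Not to be disturbed.
- loupe_mid (a point): Bystander: black magnifier block, 34 x 50 x 22 mm high, upright on the bench; this point is its centre. Not to be disturbed.
Mind the look-alikes: they are no part of the job. Leave any pink or yellow look-alike of the part that bears bar_mid alone.

How it is judged (in metres and radians):
At the end, for the whole second after the job is handed in: The bar lies on the deck between the cheeks: centre within 11 mm along the slope and 6.5 mm sideways of the seat's, 29 +- 4 mm out from the deck, within 0.1 rad of square to the deck and 0.12 rad of the line between the cheeks; both bolts within 2 mm of fully out (x of bar_mid in the frame of seat between -0.011 and 0.011 m and y of bar_mid in the frame of seat between -0.0065 and 0.0065 m and z of bar_mid in the frame of seat between 0.025 and 0.033 m and angle between the z axis of bar_mid and the z axis of seat, either way round below 0.1 rad and angle between the y axis of bar_mid and the y axis of seat, either way round below 0.12 rad and value of joint each of bolt_l, bolt_r below 0.002 m); the robot touches nothing.
It fails at once if the larger bowl is moved by more than 30 mm (distance of dish_a_mid from where it was at the start of the episode above 0.03 m).
It fails at once if the smaller bowl is moved by more than 30 mm (distance of dish_b_mid from where it was at the start of the episode above 0.03 m).
It fails at once if the lidded jar is moved by more than 30 mm (distance of jar_a_mid from where it was at the start of the episode above 0.03 m).
It fails at once if the magnifier block is moved by more than 30 mm (distance of loupe_mid from where it was at the start of the episode above 0.03 m).
It also fails if it takes over 42 s, if anything falls off the work surface, if the arm or the gripper's body presses on something with over 40 N, if the wrist force passes 120 N, or if a joint passes its speed limit or range.

## Working session

There is one attempt and no reset: what is moved stays moved. The work goes in short steps, each a Python script; the robot and the scene stay as the last script left them, time stands still between calls to the robot, and variables do not carry over. Pictures are saved under pics/ and viewed, at most 10 in all, crops included, and the job is handed in when it is done.

```bash
mkdir -p pics
python3 - <<'E'
from workcell import env
import cv2, numpy as np
ims=[]
for n in ["scene","top"]:
    f=env.grab_frame(n); ims.append(f["image"]); cv2.imwrite(f"pics/{n}0.png",f["image"])
    print(n,f["fx"],f["fy"],f["cx"],f["cy"],f["position"],f["orientation"],[k for k in f])
    for t in ["bar_mid","bolt_l","seat","recess_l","recess_r","dish_a_mid","jar_a_mid","loupe_mid"]:
        try: print(t,[(np.round(d["xyz"],3).tolist(),round(d["score"],2)) for d in env.search_frame(f,t)][:4])
        except Exception as e: print(t,repr(e))
print(env.read_state()["clock"])
E
```

```text
scene 538.8532070031077 538.8532070031077 277.681383581315 215.42255769984706 [1.45767699 0.34776058 1.25334705] [ 39.66335763  -0.41366658 110.4342179 ] ['image', 'fx', 'fy', 'cx', 'cy', 'position', 'orientation', 'shot']
bar_mid [([0.668, -0.434, 0.02], 0.86), ([0.325, -0.451, 0.022], 0.86), ([0.568, -0.243, 0.018], 0.7), ([0.423, -0.249, 0.019], 0.57)]
bolt_l [([0.549, -0.271, 0.039], 0.62), ([0.675, -0.462, 0.034], 0.57), ([0.344, -0.459, 0.035], 0.54), ([0.291, -0.454, 0.042], 0.48)]
seat [([0.605, 0.211, 0.136], 0.93)]
recess_l [([0.603, 0.213, 0.136], 0.8)]
recess_r [([0.603, 0.213, 0.136], 0.8)]
dish_a_mid [([0.752, 0.002, 0.015], 0.58), ([0.604, 0.209, 0.138], 0.35)]
jar_a_mid [([0.529, -0.44, 0.052], 0.91)]
loupe_mid [([0.485, 0.01, 0.022], 0.71)]
top 528.8561248135252 528.8561248135252 276.5918217518547 207.24799479588836 [0.25363405 0.02650446 1.4201216 ] [ 11.90773802  -0.16910107 -95.05388819] ['image', 'fx', 'fy', 'cx', 'cy', 'position', 'orientation', 'shot']
bar_mid [([0.558, -0.25, 0.018], 0.95), ([0.4, -0.246, 0.014], 0.9), ([0.346, 0.015, 0.018], 0.85), ([0.648, -0.432, 0.02], 0.81)]
bolt_l [([0.544, -0.274, 0.033], 0.64), ([0.374, -0.252, 0.036], 0.62), ([0.343, -0.452, 0.027], 0.62), ([0.282, -0.449, 0.024], 0.52)]
seat [([0.56, 0.204, 0.114], 0.72)]
recess_l [([0.562, 0.205, 0.118], 0.67)]
recess_r [([0.562, 0.205, 0.118], 0.67)]
dish_a_mid [([0.767, 0.006, 0.018], 0.79)]
jar_a_mid [([0.506, -0.441, 0.072], 0.7)]
loupe_mid [([0.472, 0.009, 0.022], 0.77)]
0.9
```

View pics/top0.png

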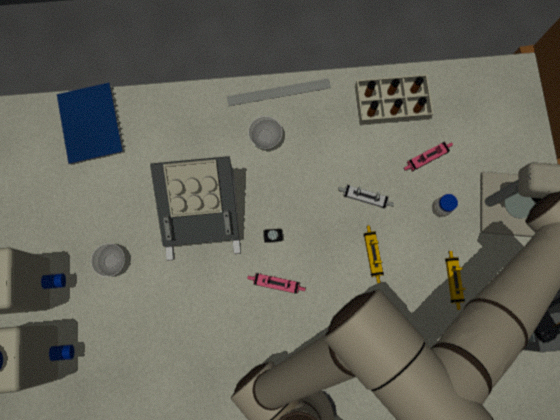

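View pics/scene0.png

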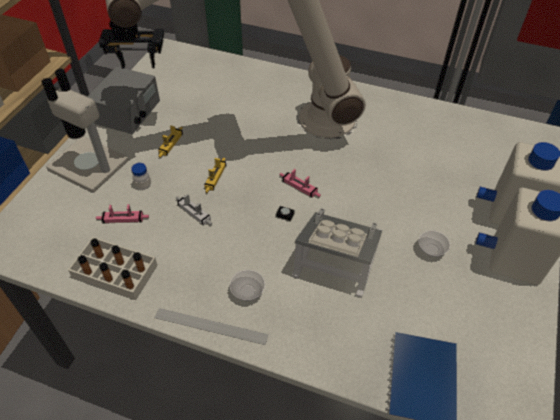

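The top view shows the silver bar at about (367,196), with its ends at (341,188) and (392,204). The rack is at (198,200), with its cheeks at (168,227) and (228,223). The pink and yellow bars are decoys. Next I'll look at the bar and then the rack with the wrist camera.

```bash
cat > h.py <<'E'
from workcell import env
import cv2, numpy as np
from scipy.spatial.transform import Rotation as R
def ray(f,u,v):
    d=np.array([(u-f["cx"])/f["fx"],-(v-f["cy"])/f["fy"],-1.])
    return np.array(f["position"]),R.from_euler("xyz",f["orientation"],degrees=True).as_matrix()@d
def onz(f,u,v,z):
    p,d=ray(f,u,v); return p+d*(z-p[2])/d[2]
def proj(f,X):
    c=R.from_euler("xyz",f["orientation"],degrees=True).as_matrix().T@(np.atleast_2d(X)-f["position"]).T
    return np.c_[f["cx"]+f["fx"]*c[0]/-c[2], f["cy"]-f["fy"]*c[1]/-c[2]]
def rpy(zt,yt):
    z=np.array(zt,float);z/=np.linalg.norm(z); y=np.array(yt,float); y-=z*(y@z); y/=np.linalg.norm(y)
    return R.from_matrix(np.c_[np.cross(y,z),y,z]).as_euler("xyz",degrees=True)
E
python3 - <<'E'
from h import *
import pickle
f=env.grab_frame("top")
a=onz(f,341,188,.01);b=onz(f,392,204,.01);print("bar ends",a,b,np.linalg.norm(a-b))
for u,v in [(168,227),(228,223)]: print("cheek",onz(f,u,v,.095))
m=(a+b)/2; y=a-b; y[2]=0
print(env.read_state()["tool_rot"])
best=None
for s in (1,-1):
    o=rpy([0,0,-1],s*y); q=env.inverse_kinematics([m[0],m[1],.27],o); print(o,q)
    if q is not None and (best is None or abs(q[5])<abs(best[1][5])): best=(o,q)
env.goto([m[0],m[1],.27],best[0])
f=env.grab_frame("wrist"); cv2.imwrite("pics/w1.png",f["image"]); pickle.dump(f,open("w1.pkl","wb"))
print(f["position"],f["orientation"],f["fx"])
print([(np.round(d["xyz"],3).tolist(),round(d["score"],2)) for d in env.search_frame(f,"bar_mid")])
print(env.read_state()["clock"])
E
```

```text
bar ends [ 0.5878227  -0.18485542  0.01      ] [ 0.53093561 -0.31853256  0.01      ] 0.14527806588034112
cheek [0.5046999  0.27718663 0.095     ]
cheek [0.50165544 0.12474807 0.095     ]
[-1.79995557e+02  1.07848869e-03 -1.58583484e+02]
[180.         0.       156.947536] [-9.12474914e+00  1.93335132e+01  3.20374485e+00 -2.54444375e-14
 -7.38702317e+01 -1.03927715e+02]
[180.         0.       -23.052464] [-9.12474914e+00  1.93335132e+01  3.20374485e+00  2.54444375e-14
 -7.38702317e+01  7.60722851e+01]
[ 0.62263039 -0.27860274  0.43243438] [-1.45418591e+01 -2.08082714e-02 -1.13147910e+02] 329.4446236903279
[([0.406, -0.252, 0.02], 0.89), ([0.563, -0.249, 0.024], 0.83), ([0.66, -0.428, 0.02], 0.82), ([0.39, -0.455, 0.009], 0.62)]
2.7667
```

View pics/w1.png

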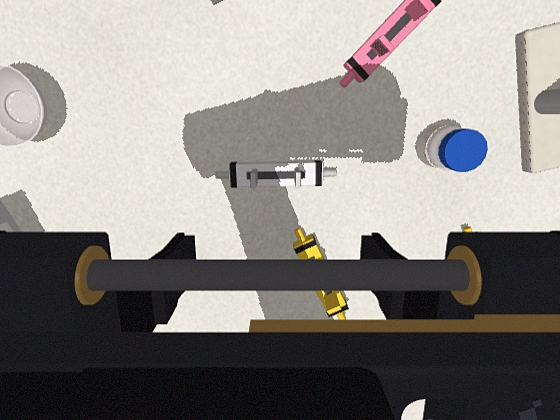

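The wrist view shows the bar at image centre-left: bolt tips at (215,174) and (337,172), tube from 231 to 322, and tabs at 254 and 298. I'll fit the position, check it by mask, and grasp.

Run:
```python
from h import *
import pickle
f=env.grab_frame("wrist")
a=onz(f,215,174,.01);b=onz(f,337.5,172,.01)
print("len",np.linalg.norm(a-b)*1e3,"mid",(a+b)/2)
best=None
for d in env.trace(f,"bar_mid"):
    ys,xs=np.nonzero(d["mask"])
    if abs(xs.mean()-276)<30 and abs(ys.mean()-174)<20: best=(d["score"],xs,ys); break
s,xs,ys=best; print("mask",s,xs.min(),xs.max(),ys.min(),ys.max())
# edge fit: optimise pose so the model silhouette matches mask
from scipy.optimize import minimize
def box(x,y,z): return np.array([[i,j,k] for i in x for j in y for k in z])
parts=[box((-.015,.015),(-.06,.06),(0,.02)),box((-.005,.005),(-.078,.078),(.005,.015)),
 box((-.009,.009),(.023,.029),(.02,.058)),box((-.009,.009),(-.029,-.023),(.02,.058))]
M=np.zeros((420,560),np.uint8); M[ys,xs]=1
def sil(p):
    c,s=np.cos(p[2]),np.sin(p[2]); I=np.zeros((420*4,560*4),np.uint8)
    for P in parts:
        X=P@np.array([[c,-s,0],[s,c,0],[0,0,1]]).T+[p[0],p[1],0]
        cv2.fillConvexPoly(I,cv2.convexHull(np.round(proj(f,X)*4+1.5).astype(np.int32)),1)
    return cv2.resize(I.astype(np.float32),(560,420),interpolation=cv2.INTER_AREA)
def cost(p): return float(np.abs(sil(p)-M).sum())
y=a-b; p0=np.r_[((a+b)/2)[:2],np.arctan2(-y[0],y[1])]
r=minimize(cost,p0,method="Nelder-Mead",options=dict(initial_simplex=[p0,p0+[.006,0,0],p0+[0,.006,0],p0+[0,0,.06]]))
print(p0,r.x,cost(p0),r.fun,M.sum())
np.save("bar.npy",r.x)
im=f["image"].copy(); cs,_=cv2.findContours((sil(r.x)>.5).astype(np.uint8),0,1); cv2.drawContours(im,cs,-1,(0,0,255),1)
cv2.imwrite("pics/w1fit.png",cv2.resize(im[120:220,180:370],None,fx=4,fy=4,interpolation=0))
```

```text
len 158.44810480448476 mid [ 0.56033223 -0.25041568  0.01      ]
mask 0.79 216 335 161 186
[ 0.56033223 -0.25041568 -0.38790059] [ 0.56047611 -0.24940968 -0.39081805] 302.0625 275.0 2420
```

View pics/w1fit.png

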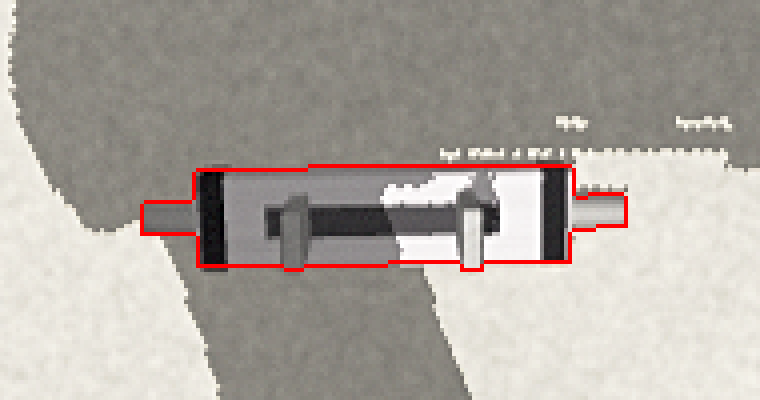

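The fit is good. I'll grasp, lift, and look at the rack.

Run:
```python
from h import *
import pickle
p=np.load("bar.npy"); o=rpy([0,0,-1],[np.sin(p[2]),-np.cos(p[2]),0]); print(o)
n=np.array([-np.sin(.5),0,np.cos(.5)])
for s in (1,-1):
    print("place",s,[env.inverse_kinematics(np.array([.508,.2,.075])+h*n,rpy(-n,[0,s,0])) is not None and np.round(env.inverse_kinematics(np.array([.508,.2,.075])+h*n,rpy(-n,[0,s,0])),0) for h in (.025,.12)])
env.gripper_to(1.0,30)
env.move_straight([p[0],p[1],.10],o,rate=.2)
hit=env.move_straight([p[0],p[1],.026],rate=.1,force_limit=8); print("hit",hit,env.read_state()["position"])
env.gripper_to(0.0,30); s=env.read_state(); print(s["opening"]*87,s["finger_force"])
env.move_straight([p[0],p[1],.2],rate=.2)
o=rpy([0,0,-1],[0,-1,0]); print(o)
env.goto([.43,.2,.27],o)
f=env.grab_frame("wrist"); cv2.imwrite("pics/w2.png",f["image"]); pickle.dump(f,open("w2.pkl","wb"))
s=env.read_state(); print(s["opening"]*87,s["clock"],s["joint_positions"],s["force"])
```

```text
[180.           0.         -22.39222455]
place 1 [False, array([ 46.,   1., -56.,  59., -24., 171.])]
place -1 [False, array([ 46.,   1., -56.,  59., -24.,  -9.])]
hit False [ 0.5611299  -0.24959215  0.02670333]
33.265380168061775 30.000760951734264
[180.   0.   0.]
32.72742051530414 8.7083 [ 4.45519678e+01  5.22286081e+00 -1.51720701e+01  5.31280422e-03
 -6.96416571e+01  4.53698076e+01] [ 0.74109552 -0.35834898 -1.19741517]
```

View pics/w2.png

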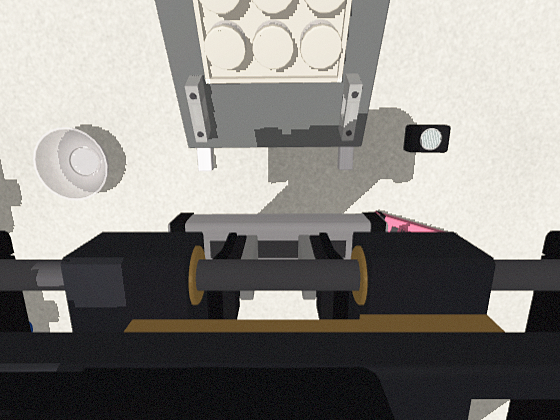

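The bar is held with the tabs squeezed (about 33 mm). The rack shows its cheeks around (195,108) and (350,107), and the deck front edge at row ~147. The aligned placing pose isn't reachable from this branch, so I'll measure the rack exactly and check what tilts are reachable.

Run:
```python
import cv2
im=cv2.imread("pics/w2.png")[60:180,175:375]
cv2.imwrite("pics/w2c.png",cv2.resize(im,None,fx=4,fy=4,interpolation=cv2.INTER_CUBIC))
```

```text
(no output)
```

View pics/w2c.png

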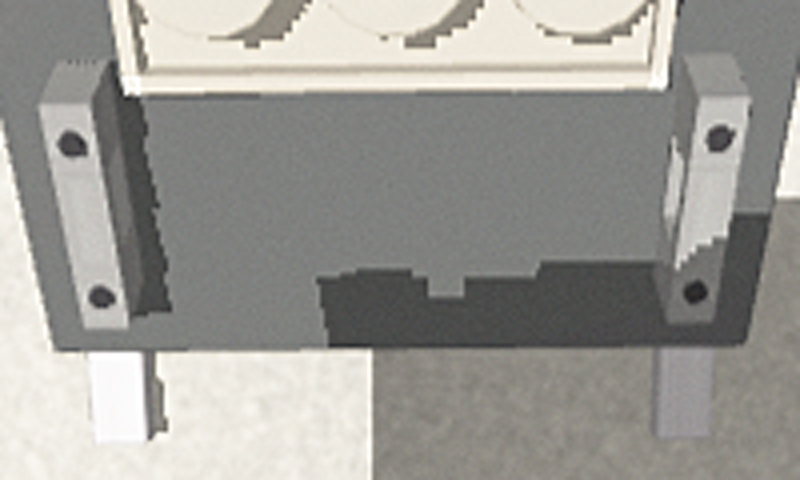

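Cheek top-face corners in the crop are: left (40,105), (94,103), (128,327), (84,328) and right (692,97), (748,95), (717,322), (668,323). Now I'll fit the seat pose and check which tilts are reachable.

Run:
```python
from h import *
import pickle
from scipy.optimize import least_squares
f=pickle.load(open("w2.pkl","rb"))
px=np.array([(40,105),(94,103),(128,327),(84,328),(692,97),(748,95),(717,322),(668,323)],float)/4+[174.6,59.6]
P=np.array([(.03,.082),(.03,.07),(-.03,.07),(-.03,.082),(.03,-.07),(.03,-.082),(-.03,-.082),(-.03,-.07)])
P=np.c_[P,np.full(8,.025)]
def seat(q): return R.from_euler("zy",[q[2],-.5]).as_matrix(),np.array([q[0],q[1],.075])
def res(q): A,t=seat(q); return (proj(f,P@A.T+t)-px).ravel()
r=least_squares(res,[.51,.2,0]); q=r.x; A,t=seat(q)
print("seat",q,np.degrees(q[2]),"rms px",np.sqrt(np.mean(r.fun**2)),np.round(r.fun,1))
r4=least_squares(lambda v:(proj(f,P@A.T+[v[0],v[1],v[2]])-px).ravel(),t); print("free z",r4.x,np.sqrt(np.mean(r4.fun**2)))
print("deck front pred",proj(f,np.array([[-.055,.07,0],[-.055,-.07,0]])@A.T+t), "seen row ~147")
np.save("seat.npy",q)
n=A[:,2]; tp=np.array(t)+.029*n
for al in range(0,35,5):   # tool tilt relative to the seat normal, about seat y
    z=-A@np.array([np.sin(np.radians(al))*-1,0,np.cos(np.radians(al))]) ; z2=-A@np.array([np.sin(np.radians(al)),0,np.cos(np.radians(al))])
    for nm,zz in (("a",z),("b",z2)):
        out=[]
        for s in (1,-1):
            for h in (.043,.10):
                gp=t+h*n+zz*.019
                k=env.inverse_kinematics(gp,rpy(zz,s*A[:,1])); out.append(None if k is None else np.round(k).astype(int).tolist())
        print(al,nm,np.round(zz,2),out)
```

```text
seat [0.51500969 0.20369326 0.01095871] 0.6278878328668737 rms px 0.630084744621035 [-0.6 -0.1 -1.1  0.3  0.7  0.1  0.2  0.   1.5 -0.1  0.6  0.3 -1.1 -0.2
 -0.3 -0.3]
free z [0.51504521 0.20370217 0.07411312] 0.6105245959187262
deck front pred [[214.04526271 148.25697334]
 [335.55082896 146.95432881]] seen row ~147
0 a [ 0.48  0.   -0.88] [None, [35, 6, -58, 82, -16, 157], None, [35, 6, -58, 82, -16, -23]]
0 b [ 0.48  0.   -0.88] [None, [35, 6, -58, 82, -16, 157], None, [35, 6, -58, 82, -16, -23]]
5 a [ 0.55  0.   -0.83] [None, None, None, None]
5 b [ 0.4  -0.   -0.92] [[29, 13, -56, 88, -11, 156], None, [29, 13, -56, 88, -11, -24], [45, 7, -51, 50, -22, 0]]
10 a [ 0.62  0.   -0.78] [None, None, None, None]
10 b [ 0.32 -0.   -0.95] [[42, 15, -47, 43, -19, -171], [47, 8, -44, 30, -28, -162], [42, 15, -47, 43, -19, 9], [47, 8, -44, 30, -28, 18]]
15 a [ 0.69  0.   -0.72] [None, None, None, None]
15 b [ 0.24 -0.   -0.97] [[44, 16, -39, 21, -27, -152], [47, 10, -37, 18, -35, -150], [44, 16, -39, 21, -27, 28], [47, 10, -37, 18, -35, 30]]
20 a [ 0.75  0.   -0.66] [None, None, None, None]
20 b [ 0.15 -0.   -0.99] [[43, 18, -32, 11, -35, -141], [45, 12, -31, 9, -42, -142], [43, 18, -32, 11, -35, 39], [45, 12, -31, 9, -42, 38]]
25 a [ 0.81  0.   -0.59] [None, None, None, None]
25 b [ 0.06 -0.   -1.  ] [[41, 20, -26, 4, -42, -133], [43, 14, -26, 4, -48, -135], [41, 20, -26, 4, -42, 47], [43, 14, -26, 4, -48, 45]]
30 a [ 0.85  0.01 -0.52] [None, None, None, None]
30 b [-0.02 -0.01 -1.  ] [[39, 22, -21, -1, -49, -128], [41, 16, -21, -1, -55, -130], [39, 22, -21, -1, -49, 52], [41, 16, -21, -1, -55, 50]]
```

The seat fit is good (0.63 px RMS, and the free-z fit gives 0.074). The arm can't reach the pose with the tool square to the deck, but with the tool leaning 20° uphill relative to the bar it can. So I'll set the bar down in clear space and regrasp it with that tilt.

Run:
```python
from h import *
import pickle
B=np.array([.58,-.11,0]); o=rpy([0,0,-1],[0,-1,0]); al=np.radians(20)
zt=np.array([-np.sin(al),0,-np.cos(al)]); ot=rpy(zt,[0,-1,0])
gp=B+[0,0,.044]+.019*zt
assert env.inverse_kinematics(gp,ot) is not None and env.inverse_kinematics(gp-.07*zt,ot) is not None
env.goto([B[0],B[1],.25],o)
env.move_straight([B[0],B[1],.045],rate=.2)
print("contact",env.move_straight([B[0],B[1],.023],rate=.04,force_limit=6)); s=env.read_state(); c=np.array(s["position"]); print(c,s["force"])
env.gripper_to(1.0); env.dwell(.2)
env.move_straight([c[0],c[1],.10],rate=.2)
gp=np.array([c[0],c[1],.044])+.019*zt
env.goto(gp-.06*zt,ot)
print("hit",env.move_straight(gp,rate=.12,force_limit=8)); s=env.read_state(); print(s["position"],gp,s["tool_rot"])
env.gripper_to(0.0,40); s=env.read_state(); print(s["opening"]*87,s["clock"])
np.save("g.npy",np.array(s["position"])-[c[0],c[1],0])
env.move_straight(np.array(s["position"])+[0,0,.2],rate=.2)
f=env.grab_frame("wrist"); cv2.imwrite("pics/w3.png",f["image"])
print(env.read_state()["clock"])
```

```text
contact True
[ 0.57994216 -0.10999813  0.02619903] [-2.20908813  0.43340062  4.56461681]
hit False
[ 0.57399267 -0.11011612  0.02726794] [ 0.57344378 -0.10999813  0.02614584] [1.79980330e+02 1.98810055e+01 2.02490038e-02]
32.84657344538421 15.5917
16.7917
```

View pics/w3.png

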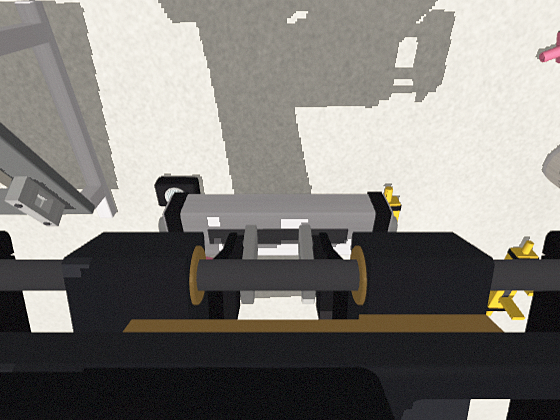

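The regrasp held the bar with the intended tilt and the tabs shut. Next I'll hover over the seat and check alignment.

```bash
cat >> h.py <<'E'
q=np.load("seat.npy"); A=R.from_euler("zy",[q[2],-.5]).as_matrix(); t=np.array([q[0],q[1],.075])
g=np.load("g.npy"); Rb=R.from_euler("xyz",[179.98,19.88,.02],degrees=True).as_matrix()
oS=R.from_matrix(A@Rb).as_euler("xyz",degrees=True)
def at(h,dx=0,dy=0): return t+A@(g+[dx,dy,h])
E
python3 - <<'E'
from h import *
import pickle
print(oS,at(0),[env.inverse_kinematics(at(h),oS) is not None for h in (.12,.03,0,-.004)])
env.goto(at(.12),oS); env.move_straight(at(.03),oS,rate=.2); env.dwell(.2)
s=env.read_state(); print(np.array(s["position"])-at(.03),s["tool_rot"],s["clock"],s["force"])
f=env.grab_frame("wrist"); pickle.dump(f,open("w4.pkl","wb"))
cv2.imwrite("pics/w4.png",cv2.resize(f["image"][40:260,130:430],None,fx=2.66,fy=2.66,interpolation=cv2.INTER_CUBIC))
E
```

```text
[179.6657198   -8.76621873   0.6164784 ] [0.49675268 0.20360371 0.09526556] [True, True, True, True]
[0.00033424 0.00050233 0.00143722] [179.77357311  -8.88643941   0.61720521] 18.8917 [-0.20056017  0.59318644 -1.52836365]
```

View pics/w4.png

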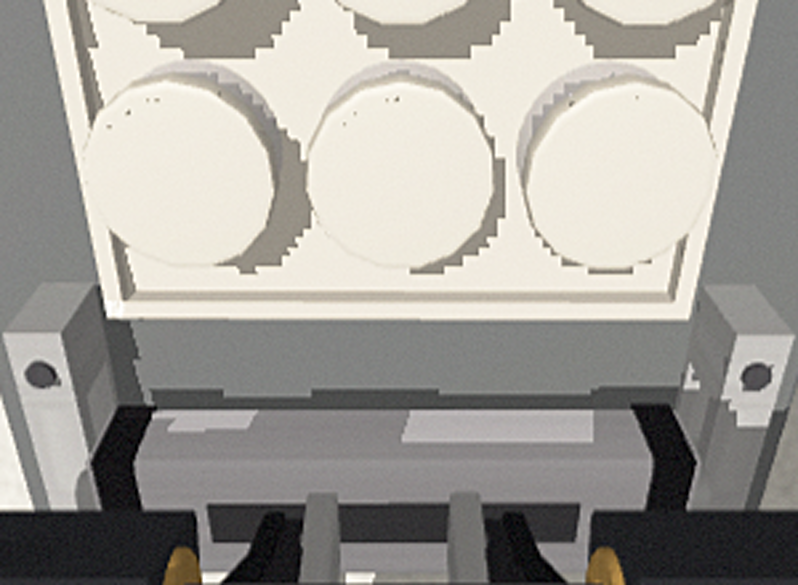

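The bar hovers squarely between the cheeks. The cheeks' inner uphill top corners are at crop (65,333) and (727,337), the outer ones at (5,333) and (793,337). The bar's uphill top edge ends at (122,407) and (664,407). A quick numeric check, then descend.

Run:
```python
from h import *
import pickle
from scipy.optimize import least_squares
f=pickle.load(open("w4.pkl","rb"))
pc=lambda L: np.array(L,float)/2.66+[129.7,39.7]
px=pc([(5,333),(65,333),(727,337),(793,337)]); P=np.array([(.03,.082,.025),(.03,.07,.025),(.03,-.07,.025),(.03,-.082,.025)])
print("cheek err px",(proj(f,P@A.T+t)-px).round(1).tolist())
r=least_squares(lambda v:(proj(f,(P+[v[0],v[1],0])@A.T+t)-px).ravel(),[0,0]); print("seat shift (seat frame)",r.x)
# bar uphill lower edge (underside, x=+15) as seen
bx=pc([(122,407),(664,407)]); Q=np.array([(.015,.06,.03),(.015,-.06,.03)])
for z in (0,.02):
    print("bar err px",(proj(f,(Q+[0,0,z])@A.T+t)-bx).round(1).tolist())
rb=least_squares(lambda v:(proj(f,(Q+[v[0],v[1],0])@A.T+t)-bx).ravel(),[0,0]); print("bar shift if underside",rb.x)
d=r.x
print("relative lateral (bar-seat) mm",(rb.x-r.x)*1e3)
```

```text
cheek err px [[-0.9, 0.1], [-1.7, 0.1], [3.3, -1.4], [0.3, -1.4]]
seat shift (seat frame) [-0.00060232  0.00013444]
bar err px [[-2.5, 0.1], [6.3, 0.2]]
bar err px [[-12.8, 20.9], [16.8, 21.0]]
bar shift if underside [-0.00052597  0.00105886]
relative lateral (bar-seat) mm [0.07635358 0.92441182]
```

The bar is aligned to within about 1 mm of the seat centre. Descending, then release.

Run:
```python
from h import *
import pickle
hit=env.move_straight(at(-.005,0,-.0005),oS,rate=.04,force_limit=8); s=env.read_state()
print(hit,"in seat frame vs seated:",(A.T@(np.array(s["position"])-at(0))).round(4),s["force"],s["clock"])
```

```text
True in seat frame vs seated: [-0.0003 -0.0007  0.0002] [-1.76935068 -0.03642386  5.85495327] 19.65
```

Contact came exactly at the seated height, so the bar is on the deck and not on a cheek. Releasing.

Run:
```python
from h import *
import pickle
env.gripper_to(1.0); env.dwell(.3)
s=env.read_state(); zt=R.from_euler("xyz",s["tool_rot"],degrees=True).as_matrix()[:,2]
env.move_straight(np.array(s["position"])-.10*zt,rate=.15)
p=env.read_state()["position"]; env.move_straight([p[0]-.02,p[1],p[2]+.08],rate=.2)
f=env.grab_frame("wrist"); pickle.dump(f,open("w5.pkl","wb"))
cv2.imwrite("pics/w5.png",cv2.resize(f["image"][40:260,130:430],None,fx=2.66,fy=2.66,interpolation=cv2.INTER_CUBIC))
o={"tube":[(.015,.06,.02),(.015,-.06,.02),(-.015,-.06,.02),(-.015,.06,.02)],"tabtops":[(0,.026,.058),(0,-.026,.058)],"bolt":[(0,.078,.01),(0,-.078,.01)],"cheek":[(.03,.07,.025),(.03,-.07,.025)]}
for k,v in o.items(): print(k,((proj(f,np.array(v)@A.T+t)-[129.7,39.7])*2.66).round().tolist())
print(env.read_state()["clock"],env.read_state()["force"])
```

```text
tube [[232.0, 305.0], [543.0, 305.0], [535.0, 372.0], [240.0, 372.0]]
tabtops [[315.0, 390.0], [460.0, 389.0]]
bolt [[195.0, 328.0], [580.0, 327.0]]
cheek [[199.0, 274.0], [575.0, 274.0]]
22.4917 [ 0.06489254  0.1575275  -0.17929969]
```

View pics/w5.png

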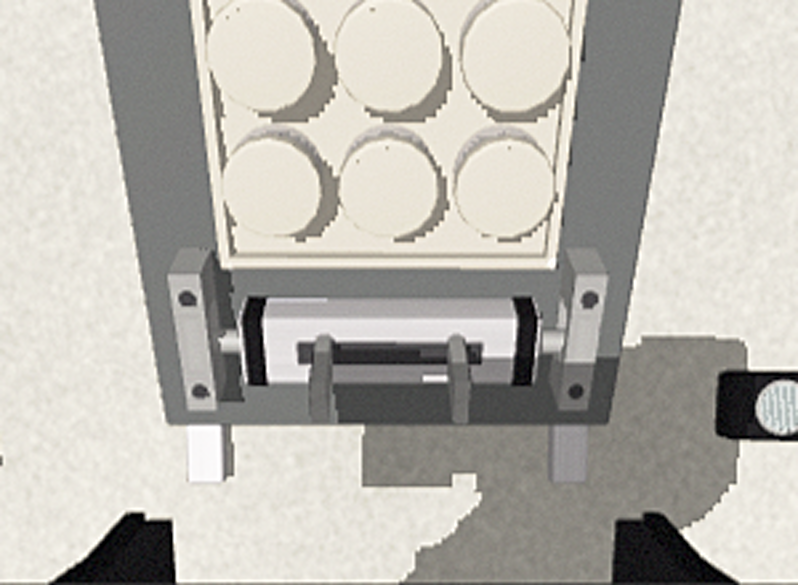

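The bar lies on the deck between the cheeks with both bolts in their slots, and has slid slightly downhill (rows 297–384). I'll use the last picture for a closer look with the model of the fully-out bar overlaid.

Run:
```python
from h import *
from scipy.optimize import minimize
p=np.array(env.read_state()["position"]); env.move_straight(p+[-.03,0,-.05],rate=.15); env.dwell(.2)
f=env.grab_frame("wrist"); im=f["image"]
def box(x,y,z): return np.array([[i,j,k] for i in x for j in y for k in z])
def tabs(j): return [box((-.009,.009),(.023-j,.029-j),(.02,.058)),box((-.009,.009),(-.029+j,-.023+j),(.02,.058))]
tube=box((-.015,.015),(-.06,.06),(0,.02))
ms=[(d["score"],d["mask"]) for d in env.trace(f,"bar_mid")]
for s,m in ms:
    ys,xs=np.nonzero(m); print(round(s,2),m.sum(),xs.min(),xs.max(),ys.min(),ys.max())
uv=proj(f,t+A@[0,0,.02])[0]; m=max(ms,key=lambda sm:sm[1][int(uv[1]),int(uv[0])]*sm[0])[1].astype(np.uint8)
bolt=box((-.005,.005),(-.0695,.0695),(.005,.015))
def sil(v):
    I=np.zeros((1680,2240),np.uint8); Rz=R.from_euler("zy",[v[2],v[4]]).as_matrix()
    for P in [tube,bolt]+tabs(0): cv2.fillConvexPoly(I,cv2.convexHull(np.round(proj(f,(P@Rz.T+[v[0],v[1],v[3]])@A.T+t)*4+1.5).astype(np.int32)),1)
    return cv2.resize(I.astype(np.float32),(560,420),interpolation=cv2.INTER_AREA)
c=lambda v: float(np.abs(sil(v)-m).sum())
v0=np.array([-.005,0,0,0,0]); r=minimize(c,v0,method="Nelder-Mead",options=dict(initial_simplex=[v0]+[v0+d for d in np.diag([.004,.004,.05,.004,.08])],maxiter=300))
print("x,y,yaw,z,pitch",r.x.round(4),r.fun,c(v0),m.sum())
k=3.; u0,w0=int(uv[0]-133),int(uv[1]-90); u0=max(u0,0); w0=max(w0,0)
big=cv2.resize(im[w0:w0+200,u0:u0+266],None,fx=k,fy=k,interpolation=cv2.INTER_CUBIC)
for P in [tube]+tabs(0)+[bolt]:
    Rz=R.from_euler("zy",[r.x[2],r.x[4]]).as_matrix()
    h=cv2.convexHull(((proj(f,(P@Rz.T+[r.x[0],r.x[1],r.x[3]])@A.T+t)-[u0-.5,w0-.5])*k).astype(np.int32)); cv2.polylines(big,[h],True,(0,0,255),1)
cv2.imwrite("pics/w6.png",big); print(env.read_state()["clock"])
```

```text
0.85 5364 199 354 117 169
x,y,yaw,z,pitch [-0.008  -0.0007 -0.0007 -0.003   0.056 ] 283.25 467.5 5364
23.3417
```

View pics/w6.png

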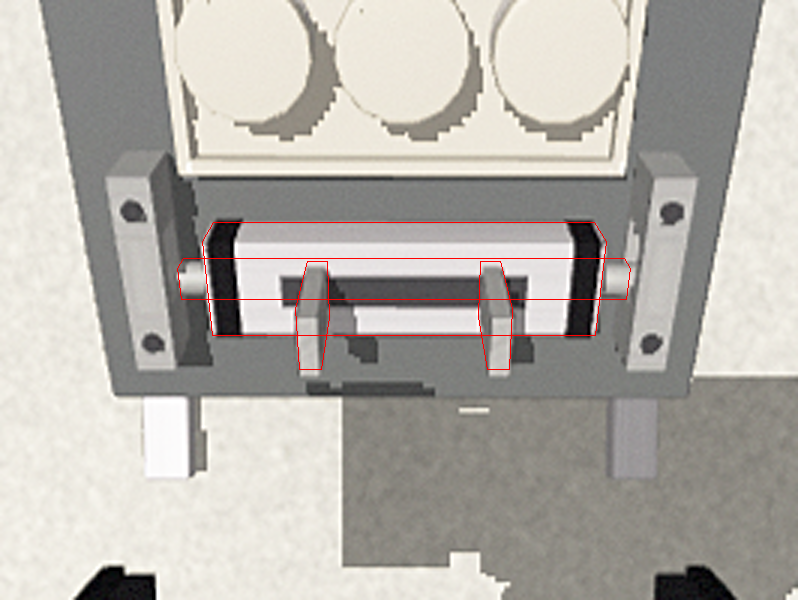

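The fully-out tab model matches the picture, with tabs at crop (312,320) and (497,320). Both bolts enter the cheek slots, and the bar sits about 6 mm downhill against the slot ends, inside the 11 mm limit. Nothing is touching it. Handing in.

```bash
python3 -c "
from workcell import env
print(env.close_job())"
```

```text
the job is handed in; nothing more can be done
None
```

I handed the job in at about 23 s: the retaining bar lies on the deck between the cheeks, with both bolts sprung out into their recesses and tabs outwards; no verdict was returned. It sits about 6 mm downhill of centre (limit 11 mm), and I saw no sign that the dishes, jar or magnifier moved, though I did not re-measure them.

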